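# Stand the small media bottle in the bottle warmer

### The job

Of the two screw-cap bottles standing in front of the robot, take the smaller one and stand it upright in the round well of the bottle warmer, resting on the well's floor. Lower it in rather than dropping it, and leave the taller bottle and the black case standing where they are.

Things in the scene. Friction and masses are not known exactly. Their poses are not given: they have to be found in the camera images.
- small_bottle: The smaller screw-cap bottle: clear round body, 52 mm in diameter, 82 mm tall over all, with a 36 mm wide screw cap over the top 18 mm and a rounded shoulder just below it; about 0.14 kg, closed, loose. Origin: centre of its underside, z up along the bottle. It stands upright on the worktop at the start. Two other bottles far back at the left, beside the tube rack, belong to the room and are not meant.
- tall_bottle: The taller screw-cap bottle, of the same form: 58 mm in diameter, 103 mm tall, loose, to be left alone. Origin: centre of its underside, z up.
- black_case: Black round screw-top case, 43 mm in diameter, 66 mm tall, loose, to be left alone. Origin: centre of its underside, z up.
- well_floor (a point): Centre of the flat floor of the well of the bottle warmer, 16 mm above the worktop. The warmer is a white block, 120 x 120 mm, its top 38 mm above the worktop, with a grey control strip (34 mm deep) along its front; it cannot be moved. The round metal-lined well in the middle of the block is 68 mm in inner diameter; its rim is 40 mm above the worktop and so 24 mm above the floor of the well. Site x points away from the control strip, z up.
There are look-alikes about, which are no part of the job. What is shaped like the small_bottle but brown is not meant.

How it is judged:
By the outcome, as a careful person would: the job done as asked, in the order asked, and still so for the second after the job is handed in, with the robot touching nothing.
It also fails if it takes over 40 s, if anything falls off the work surface, if the arm or the gripper's body presses on something with over 40 N, if the wrist force passes 120 N, or if a joint passes its speed limit or range.

### The arm

A 6-joint arm with a two-finger parallel gripper is mounted at the origin on a cart in front of the work surface, level with it; the furniture and walls round the work are solid. World frame = base frame: x ahead of the robot, y to its left, z up, the work surface at z = 0. Lengths are in mm, angles in rad, forces in N, time in s.
With the tool pointing down it reaches from about 275 to 825 mm from the base axis. Payload 5.2 kg.
Tool frame: the origin (TCP) lies at the very end of the fingers, on their centre line; the grasp point (between the pads) lies 19 mm behind it; z points along the fingers, y is the line along which they close (so a half turn about z gives the same grasp; the last joint's range is limited). The gripper opens to 93 mm and grips with 3 to 60 N. Pads are 15 mm wide; open, the fingers measure 128 mm over their backs; the gripper's body (75 mm by 188 mm) begins 65 mm behind the grasp point.
Start: joints at [-1.327, 0.259, 1.535, -0, 1.348, -0.203], TCP at [237.665, -496.004, 218.653] pointing down, gripper open.
Joint ranges: [-3.14, 3.14], [-0.91, 2.08], [0.19, 2.58], [-1.22, 4.36], [0.22, 2.71], [-3.12, 3.12]. Speed limits (rad/s): [2.57, 2.57, 3.14, 3.14, 3.14, 3.14].

### API

Orientations are given as [roll, pitch, yaw] about the fixed x, y, z axes, in that order (R = Rz(yaw) Ry(pitch) Rx(roll)).
In Python, from bench import robot gives the robot as it stands. The module is installed in compiled form; this text tells all that it offers. Calls block until the motion is done:
- robot.move_ptp(position, orientation): joint-space move of the TCP to a pose.
- robot.move_linear(position, ori=None, speed=150, f_stop=None): straight line of the TCP; ori=None keeps the orientation; speed is the mean speed in mm/s. With f_stop (N) it stops when the force on the tool has changed by that much, and returns True; else False.
- robot.move_j(angles): joint-space move.
- robot.move_gripper(opening): opening from 0.0 (shut) to 1.0 (fully open); the grip force is fixed at half the most; returns when the fingers have stopped.
- robot.sleep(seconds).
- robot.inverse_kinematics(position, orientation): joint angles nearest the present ones, or None.
- robot.get_image(name): name is "side" or "top"; returns a dict with "img" (420x560x3 uint8, blue, green, red), "fovy" (degrees; the focal length in pixels is half the picture's height over the tangent of half this angle, whatever the lens; pixels are square), "cx", "cy" (the principal point, pixels), "k1" (the pictures are not rectified: a ray, as slopes to the right and down, at radius r is drawn at 1 + k1 r^2 times it, then the intrinsics apply), "eye" and "orientation" of the camera in the world. Camera axes: x right, y down, z forward; pixel columns grow to the right and rows downward; lengths in mm; the calibration is good to about 2 mm. A picture is of the moment at which its call begins. There is no depth.
A pose or a line that the arm cannot do raises robot.MotionError and nothing moves.
- robot.hand_in(): hands the job in; it is judged then, once.
Readings, each from a call of its own:
- robot.current_t(): time.
- robot.current_qpos(): joint angles.
- robot.current_joint_vel(): joint speeds.
- robot.current_joint_efforts(): joint torques, N m.
- robot.current_tcp_pos(): TCP position.
- robot.current_eef_rot(): TCP orientation.
- robot.current_contact_force(): force on the tool from outside, world axes, zero at the start.
- robot.current_ft_torque(): the same for the moment, N m.
- robot.current_gripper_width(): opening from 0.0 (shut) to 1.0 (fully open).
- robot.current_finger_force(): force on a finger pad.
Only numpy, scipy, OpenCV 4.12 (cv2) and the standard library are available. Lean on these libraries where they do the work, as an engineer would, in place of code of your own. Each camera call takes 0.05 s, during which the arm holds its last target. There are 200 camera calls.

## Working session

There is one attempt and no reset: what is moved stays moved. The work goes in short steps, each a Python script; the robot and the scene stay as the last script left them, time stands still between calls to the robot, and variables do not carry over. Pictures are saved under pics/ and viewed, at most 10 in all, crops included, and the job is handed in when it is done.

```bash
mkdir -p pics; python3 - <<'E'
from bench import robot
import cv2
for n in("side","top"):
    d=robot.get_image(n); cv2.imwrite(f"pics/{n}0.png",d["img"]); print({k:v for k,v in d.items() if k!="img"})
print(robot.current_eef_rot(),robot.current_t())
E
```

```text
{'fovy': 53.240768969217385, 'cx': 277.57041595918713, 'cy': 207.18912468073577, 'k1': -0.1272081093812479, 'eye': array([ 529.20109937, -638.92006719,  547.64307287]), 'orientation': array([-2.18322394,  0.01940542, -0.0410273 ])}
{'fovy': 51.15079685722487, 'cx': 281.67081137847566, 'cy': 208.81634565683441, 'k1': -0.1314733878792807, 'eye': array([462.78501922,  76.87001362, 878.31924286]), 'orientation': array([-3.03436100e+00,  7.37352891e-04, -1.58402924e+00])}
[-3.14004965e+00 -2.94027409e-04  4.46765598e-01] 0.1
```

View pics/side0.png

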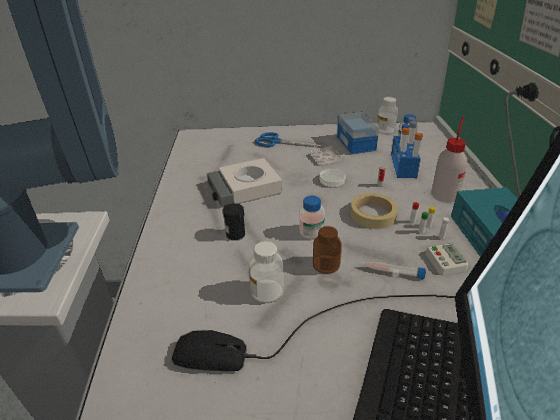

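View pics/top0.png

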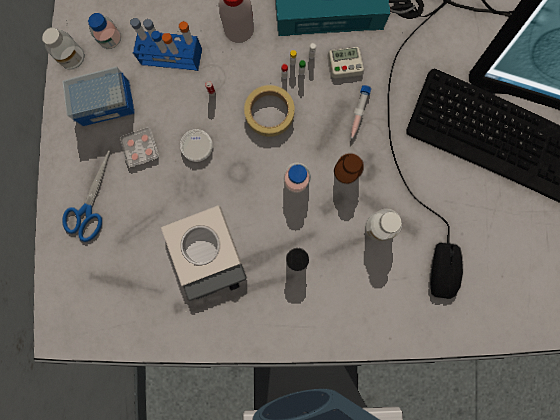

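The pictures show three candidates:
- Blue-capped clear bottle: side (312,217), top (297,178).
- Brown bottle: side (327,250), top (348,168). It is excluded because it is brown.
- White-capped clear bottle: side (266,272), top (383,225). It looks like the taller one.

The black case is at side (234,221), and the warmer well at top (203,246). I'll confirm in enlarged crops.

```bash
python3 - <<'E'
import cv2
s=cv2.imread("pics/side0.png");t=cv2.imread("pics/top0.png")
cv2.imwrite("pics/sc.png",cv2.resize(s[150:310,190:380],None,fx=3.75,fy=3.75,interpolation=cv2.INTER_CUBIC)[:600,:])
cv2.imwrite("pics/tc.png",cv2.resize(t[140:310,150:410],None,fx=3,fy=3,interpolation=cv2.INTER_CUBIC))
E
```

```text
(no output)
```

View pics/sc.png

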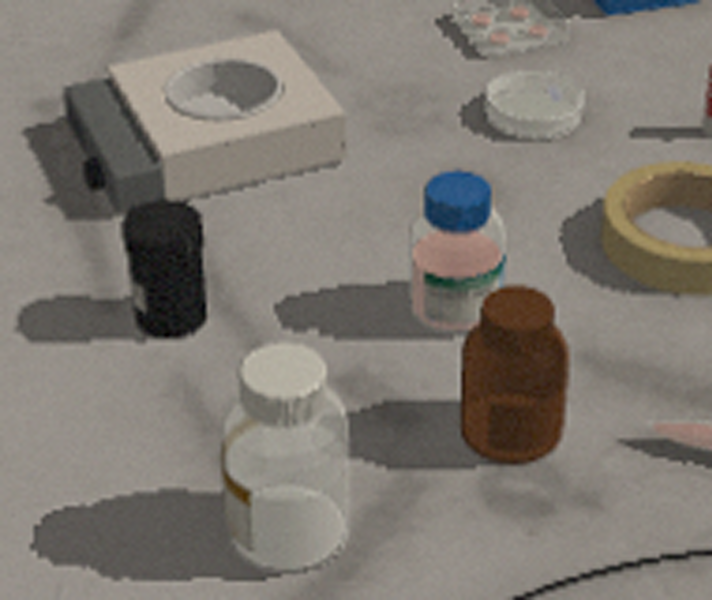

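View pics/tc.png

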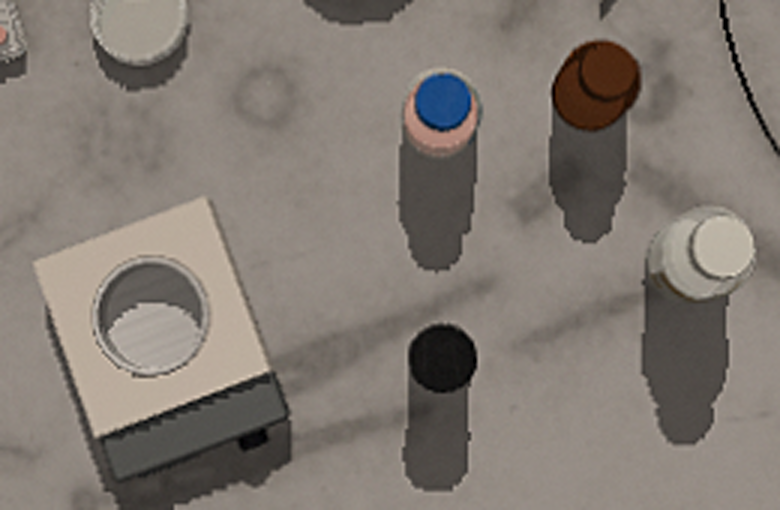

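The crops show the blue-capped bottle (cap centre side (312.1,200.1), top (297.3,174)) is clear, and visibly smaller than the white-capped one. The white cap is at side (266,248.7), top (391,222). Next I'll triangulate these points.

```bash
cat >h.py <<'E'
from bench import robot
import cv2,numpy as np
from scipy.spatial.transform import Rotation as R
def ray(d,uv):
    h=d["img"].shape[0]; f=h/2/np.tan(np.radians(d["fovy"])/2)
    K=np.array([[f,0,d["cx"]],[0,f,d["cy"]],[0,0,1]])
    p=cv2.undistortPoints(np.array([[uv]],float),K,np.array([d["k1"],0,0,0.]))[0,0]
    v=R.from_euler("xyz",d["orientation"]).apply([*p,1]); return d["eye"],v/np.linalg.norm(v)
def plane(d,uv,z):
    e,v=ray(d,uv); return e+v*(z-e[2])/v[2]
def tri(ds,uvs):
    A=0;b=0
    for d,uv in zip(ds,uvs):
        e,v=ray(d,uv);P=np.eye(3)-np.outer(v,v);A=A+P;b=b+P@e
    return np.linalg.solve(A,b)
E
python3 - <<'E'
from h import *
np.set_printoptions(precision=1,suppress=True)
s,t=robot.get_image("side"),robot.get_image("top")
for n,a,b,z in[("blue",(312.1,200.1),(297.3,174),82),("white",(266,248.7),(391,222),103),("brown",(327.9,232),(353.3,163.7),82),("case",(233.5,207.6),(297.3,259.3),66),("well",(249.7,173.7),(200.5,245.3),40)]:
    print(n,plane(s,a,z),plane(t,b,z),tri((s,t),(a,b)))
for c in[(36,264),(207,198),(270,372),(100,436)]: print(plane(t,(c[0]/3+150,c[1]/3+140),38))
E
```

```text
blue [616.5  43.5  82. ] [612.6  46.7  82. ] [615.   46.6  79.6]
white [ 523.  -121.8  103. ] [ 520.  -118.6  103. ] [ 521.6 -119.1  100.6]
brown [633.7 -59.1  82. ] [630.9 -57.6  82. ] [632.5 -57.9  80.8]
case [459.6  51.2  66. ] [456.3  48.8  66. ] [458.1  49.   67.5]
well [488.3 227.2  40. ] [484.8 232.7  40. ] [486.4 233.5  36.2]
[519.  308.6  38. ]
[560.3 197.3  38. ]
[448.5 157.1  38. ]
[408.7 266.2  38. ]
```

The blue-capped bottle triangulates to about 80 mm high (82 mm nominal) at (614.5,45.5), and the white-capped one to about 101 mm, so blue is the target. The well is near (485.5,231). I'll grip the body high, at z≈47, so the fingers stay above the well's rim.

```bash
python3 - <<'E'
from h import *
D=[np.pi,0,np.pi/2]
robot.move_gripper(1.0)
robot.move_ptp([400,-190,250],D); robot.move_ptp([614.5,45.5,150],D)
print(robot.move_linear([614.5,45.5,28],speed=120,f_stop=10),robot.current_tcp_pos())
robot.move_gripper(0.0)
print("w",robot.current_gripper_width()*93,robot.current_finger_force())
robot.move_linear([614.5,45.5,130],speed=100)
robot.sleep(.2)
print("w",robot.current_gripper_width()*93,robot.current_finger_force(),robot.current_contact_force(),robot.current_t())
for n in("side","top"): cv2.imwrite(f"pics/{n}1.png",robot.get_image(n)["img"])
E
python3 -c "
import cv2,numpy as np
a=cv2.imread('pics/side1.png')[80:300,200:420];b=cv2.imread('pics/top1.png')[110:330,180:400]
cv2.imwrite('pics/g.png',cv2.resize(np.hstack([a,b]),(800,400),interpolation=cv2.INTER_CUBIC))"
```

```text
False [615.17645981  45.36979287  28.8518797 ]
w 51.16246424825206 29.998465951352955
w 50.71624873460248 29.997241954495166 [ 1.32886589  0.22964118 -0.73308022] 6.2667
```

View pics/g.png

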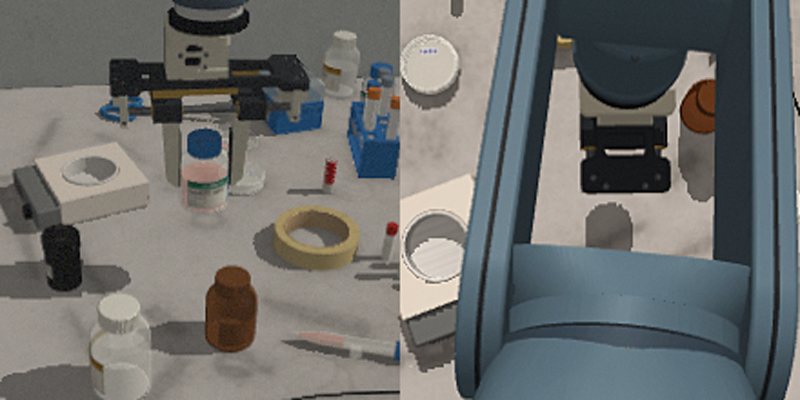

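The bottle hangs upright between the fingers, with its cap at side px (313,155). I'll carry it over the well and check alignment before lowering.

```bash
python3 - <<'E'
from h import *
np.set_printoptions(precision=1,suppress=True)
p=[486,230.5]
robot.move_linear([*p,130],speed=150); robot.move_linear([*p,80],speed=80); robot.sleep(.2)
print(robot.current_tcp_pos(),robot.current_gripper_width()*93,robot.current_t())
d=robot.get_image("side"); a=d["img"]; cv2.imwrite("pics/side2.png",a)
cv2.imwrite("pics/p.png",cv2.resize(a[90:230,190:340],None,fx=4,fy=4,interpolation=cv2.INTER_CUBIC))
E
```

```text
[486.4 230.6  80.6] 50.88908271508893 8.9917
```

View pics/p.png

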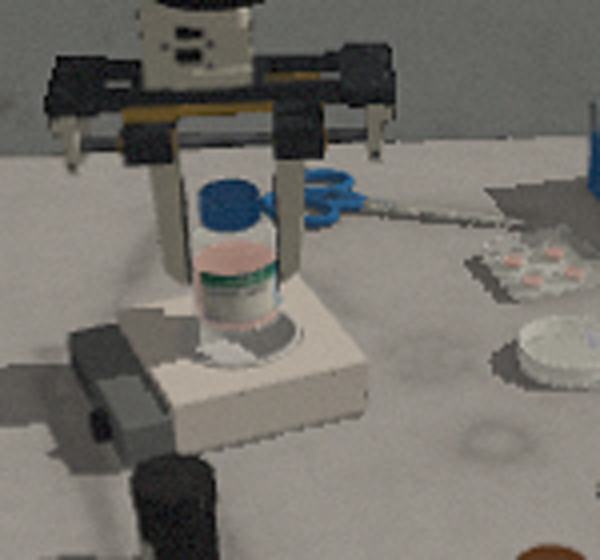

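```bash
python3 - <<'E'
from h import *
np.set_printoptions(precision=1,suppress=True)
d=robot.get_image("side")
print(plane(d,(247.75,137.5),134), plane(d,(249.4,171.5),52.))
E
```

```text
[489.  229.4 134. ] [488.4 217.   52. ]
```

The side camera puts the cap about 2 mm from the well axis, within the 8 mm clearance. Lowering now.

```bash
python3 - <<'E'
from h import *
p=[486,230]
print(robot.move_linear([*p,52],speed=50,f_stop=8),robot.current_tcp_pos(),robot.current_contact_force())
print(robot.move_linear([*p,42],speed=12,f_stop=4),robot.current_tcp_pos(),robot.current_contact_force(),robot.current_t())
E
```

```text
False [486.04340398 230.01926271  51.88023054] [ 0.52750077 -0.74253544 -0.50622904]
True [485.94048098 229.97784494  44.03484245] [-0.01716017  0.22915724  5.08498355] 10.45
```

Contact came at TCP z 44.0, which matches the expected floor contact. Next: release, retreat and look.

```bash
python3 - <<'E'
from h import *
robot.move_gripper(1.0); robot.sleep(.2)
print(robot.current_contact_force())
robot.move_linear([486,230,170],speed=120); robot.move_ptp([400,-190,250],[np.pi,0,np.pi/2]); robot.sleep(.3)
a,b=[robot.get_image(n)["img"] for n in("side","top")]
cv2.imwrite("pics/f.png",cv2.resize(np.hstack([a[130:310,180:380],b[130:310,150:410][:, :200]]),(800,360),interpolation=cv2.INTER_CUBIC))
cv2.imwrite("pics/side3.png",a);cv2.imwrite("pics/top3.png",b)
print(robot.current_t())
E
```

```text
[-0.75854528 -0.40185312  0.51996523]
14.7
```

View pics/f.png

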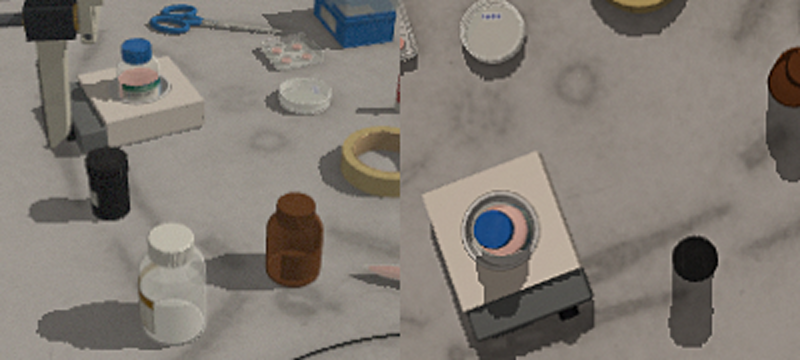

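```bash
python3 - <<'E'
from h import *
s,t=robot.get_image("side"),robot.get_image("top")
print(plane(s,(248.5,153),98),plane(t,(197.3,244.7),98),tri((s,t),((248.5,153),(197.3,244.7))))
robot.hand_in()
E
```

```text
[488.81565642 222.54001326  98.        ] [484.42155437 227.65103708  98.        ] [486.52326193 228.42760435  94.77312626]
the job is handed in; nothing more can be done
```

I put the small blue-capped bottle in the warmer's well, lowered onto the floor and let go, and handed the job in at about 15 s. It stands upright in the last pictures, and the tall bottle and black case were not touched.

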